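# Load the sampler tray from the bench rack in run order

## Task

Move the four brown sample vials from the white bench rack into the grey sampler tray, keeping their run order: on both, the place beside the black lifting knob is number one, so the vial nearest the rack's knob goes into the pocket nearest the tray's knob, the next into the next, and so on. Each vial must end standing upright on the floor of its pocket; do not let a vial fall over, and leave the beaker and the dropper bottle standing where they are.

Things in the scene. Friction and masses are not known exactly. Their poses are not given: they have to be found in the camera images.
- vial_a_mid (a point): One of four alike brown glass vials with white screw cap, 27 mm wide (acts as 28 mm square, sides along the rack's), 98 mm tall, 45 g. Point: its centre, 49 mm above its foot; z up. Starts at y = -72 mm of rack, upper 71 mm free. Neighbours are 48 mm apart: finger room is across the row, not between vials. Grip it at most 84 mm above its foot.
- vial_b_mid (a point): One of four alike brown glass vials with white screw cap, 27 mm wide (acts as 28 mm square, sides along the rack's), 98 mm tall, 45 g. Point: its centre, 49 mm above its foot; z up. Starts at y = -24 mm of rack, upper 71 mm free. Neighbours are 48 mm apart: finger room is across the row, not between vials. Grip it at most 84 mm above its foot.
- vial_c_mid (a point): One of four alike brown glass vials with white screw cap, 27 mm wide (acts as 28 mm square, sides along the rack's), 98 mm tall, 45 g. Point: its centre, 49 mm above its foot; z up. Starts at y = +24 mm of rack, upper 71 mm free. Neighbours are 48 mm apart: finger room is across the row, not between vials. Grip it at most 84 mm above its foot.
- vial_d_mid (a point): One of four alike brown glass vials with white screw cap, 27 mm wide (acts as 28 mm square, sides along the rack's), 98 mm tall, 45 g. Point: its centre, 49 mm above its foot; z up. Starts at y = +72 mm of rack, upper 71 mm free. Neighbours are 48 mm apart: finger room is across the row, not between vials. Grip it at most 84 mm above its foot.
- rack: The white plastic bench rack that holds the vials at the start: 196 mm long (its y, roughly left-right), 48 mm wide (x), top 32 mm above the bench; fixed. Four 38 mm square pockets with bevelled mouths, floor 6 mm above the bench, centred at x = 0, y = -72, -24, +24, +72 mm. An end block (30 mm more) at each end; one of them, either, has the knob. Origin: centre of underside, on the bench.
- tray: The grey sampler tray, empty at the start: 196 mm long (its y, roughly left-right), 48 mm wide (x), top 32 mm above the bench; fixed. Four 38 mm square pockets with bevelled mouths, floor 6 mm above the bench, centred at x = 0, y = -72, -24, +24, +72 mm. An end block (30 mm more) at each end; one of them, either, has the knob. Origin: centre of underside, on the bench.
- rack_knob (a point): Centre of the black ball lifting knob (25 mm across, its top 63 mm above the bench) on one end block of the white rack (rack): at y = +113 mm or -113 mm of that body, 54 mm above the bench. It marks the end where the places are counted from. Fixed.
- tray_knob (a point): Centre of the black ball lifting knob (25 mm across, its top 63 mm above the bench) on one end block of the grey tray (tray): at y = +113 mm or -113 mm of that body, 54 mm above the bench. It marks the end where the places are counted from. Fixed.
- beaker_mid (a point): An empty 100 ml glass beaker, 55 mm across and 70 mm tall, loose on the bench, left of the rack and tray; to be left alone. This point is its centre, half-way up; z up. A tall instrument with a screen stands behind it (from x 0.54, y above 0.11 m), another at the right rear (from x 0.52, y below -0.29 m): keep the gripper and wrist clear of both.
- dropper_mid (a point): A brown dropper bottle with a black bulb, 34 mm across and 114 mm tall, loose on the bench, left of the rack and tray; to be left alone. This point is on its axis half-way up; z up.
There are look-alikes about, which are no part of the job. What is shaped like the part that bears vial_d_mid but blue or green is not meant.

How it is judged:
At the end, for the whole second after the job is handed in: Each vial at rest in the tray pocket of its number (counted from each knob): within 12 mm of the pocket's centre both ways, its centre 50 to 60 mm above the bench, upright within 0.12 rad; beaker and dropper bottle upright within 0.12 rad, within 30 mm of where they stood (((y of rack_knob in the frame of rack above 0 m and y of tray_knob in the frame of tray above 0 m and y of vial_a_mid in the frame of tray between -0.084 and -0.06 m and y of vial_b_mid in the frame of tray between -0.036 and -0.012 m and y of vial_c_mid in the frame of tray between 0.012 and 0.036 m and y of vial_d_mid in the frame of tray between 0.06 and 0.084 m) or (y of rack_knob in the frame of rack above 0 m and y of tray_knob in the frame of tray below 0 m and y of vial_a_mid in the frame of tray between 0.06 and 0.084 m and y of vial_b_mid in the frame of tray between 0.012 and 0.036 m and y of vial_c_mid in the frame of tray between -0.036 and -0.012 m and y of vial_d_mid in the frame of tray between -0.084 and -0.06 m) or (y of rack_knob in the frame of rack below 0 m and y of tray_knob in the frame of tray above 0 m and y of vial_a_mid in the frame of tray between 0.06 and 0.084 m and y of vial_b_mid in the frame of tray between 0.012 and 0.036 m and y of vial_c_mid in the frame of tray between -0.036 and -0.012 m and y of vial_d_mid in the frame of tray between -0.084 and -0.06 m) or (y of rack_knob in the frame of rack below 0 m and y of tray_knob in the frame of tray below 0 m and y of vial_a_mid in the frame of tray between -0.084 and -0.06 m and y of vial_b_mid in the frame of tray between -0.036 and -0.012 m and y of vial_c_mid in the frame of tray between 0.012 and 0.036 m and y of vial_d_mid in the frame of tray between 0.06 and 0.084 m)) and x of vial_a_mid in the frame of tray between -0.012 and 0.012 m and z of vial_a_mid in the frame of tray between 0.05 and 0.06 m and angle between each of vial_a_mid, vial_b_mid, vial_c_mid, vial_d_mid, beaker_mid, dropper_mid's own z axis and vertical below 0.12 rad and linear speed of each of vial_a, vial_b, vial_c, vial_d below 0.02 m/s and x of vial_b_mid in the frame of tray between -0.012 and 0.012 m and z of vial_b_mid in the frame of tray between 0.05 and 0.06 m and x of vial_c_mid in the frame of tray between -0.012 and 0.012 m and z of vial_c_mid in the frame of tray between 0.05 and 0.06 m and x of vial_d_mid in the frame of tray between -0.012 and 0.012 m and z of vial_d_mid in the frame of tray between 0.05 and 0.06 m and distance of each of beaker_mid, dropper_mid from where it was at the start of the episode below 0.03 m); the robot touches nothing.
It fails at once if a vial tipped over (more than 0.8 rad from upright) (angle between any of vial_a_mid, vial_b_mid, vial_c_mid, vial_d_mid's own z axis and vertical above 0.8 rad).
It fails at once if the beaker or the dropper bottle pushed 30 mm or more, or tipped beyond 0.5 rad (distance of any of beaker_mid, dropper_mid from where it was at the start of the episode above 0.03 m or angle between any of beaker_mid, dropper_mid's own z axis and vertical above 0.5 rad).
It also fails if it takes over 83 s, if anything falls off the work surface, if the arm or the gripper's body presses on something with over 40 N, if the wrist force passes 120 N, or if a joint passes its speed limit or range.

## Robot

A 6-joint arm with a two-finger parallel gripper is mounted at the origin on a cart in front of the work surface, level with it; the furniture and walls round the work are solid. World frame = base frame: x ahead of the robot, y to its left, z up, the work surface at z = 0. Lengths are in m, angles in rad, forces in N, time in s.
With the tool pointing down it reaches from about 0.375 to 0.975 m from the base axis. Payload 3.8 kg.
Tool frame: the origin (TCP) lies between the finger pads; the fingertips stand 17 mm ahead of it and the grasp point (between the pads) lies 2 mm behind it; z points along the fingers, y is the line along which they close (so a half turn about z gives the same grasp; the last joint's range is limited). The gripper opens to 85 mm and grips with 20 to 120 N. Pads are 22 mm wide; open, the fingers measure 114 mm over their backs; the gripper's body (76 mm by 85 mm) begins 54 mm behind the grasp point. The pads swing forward as they close: fully open they stand 13 mm farther back than shut.
Start: joints at [1.081, 0.264, 1.604, -0, 1.274, -0.037], TCP at [0.295, 0.607, 0.211] pointing down, gripper open.
Joint ranges: [-2.63, 2.63], [-0.94, 2.18], [0.31, 2.57], [-1.31, 4.45], [0, 2.66], [-2.55, 2.55]. Speed limits (rad/s): [2.57, 2.57, 3.14, 3.14, 3.14, 3.14].

## Interface

Orientations are given as a rotation vector (axis times angle).
In Python, from workcell import bot gives the robot as it stands.
- The arm moves only by the tool play_rows, never from a script. Its argument "steps" is one flat list of numbers, 4 for each row, row after row: the shift along the tool's x, y, z in m, then the turn about the tool's z in rad. A call has 1 to 10 rows; each row is the pose to reach, as a shift and turn from the pose commanded when the call began, along the tool's axes at that moment; what a row does not reach only later rows make up. A row lasts 1/8 s, in which the tool goes at most 62.5 mm and 10.7 degrees, less where a joint would pass 70% of its speed; a pose out of reach is approached as far as the arm can. A call with a gripper value outside its range is refused whole. "jaw" is the closure in counts, from 0 (fully open) to 255 (shut), set as the call begins (left out, the last holds). The fingers move at their own pace and stop on an object; "grip_force" is the grip in N (left out, the last holds). Time passes only in rows, so rows that repeat a pose let the fingers close. It gives the time, the measured TCP pose, the force, the opening and the grip force at its end, in the units of the state.
- bot.read_state(): the state, without advancing time (a new reading comes with each control period).
- bot.read_camera(name): name is "scene" or "side" or "wrist"; returns a dict with "pixels" (480x640x3 uint8, blue, green, red), "mtx" (3x3 intrinsics, pixels), "R" (3x3) and "t" (3): a world point X has camera coordinates R X + t. Camera axes: x right, y down, z forward; pixel columns grow to the right and rows downward; lengths in m; the calibration is good to about 2 mm. The wrist camera is an equidistant fisheye: a pixel r from the principal point sees the ray r / f radians off the axis. A picture is of the moment at which its call begins. There is no depth.
- bot.finish_job(): hands the job in; it is judged then, once.
The state is a dict: "time": time; "q": joint angles; "joint_vel": joint speeds; "joint_torque": joint torques, N m; "tool_pos": TCP position; "tcp_rot": TCP orientation; "wrist_force": force on the tool from outside, world axes, zero at the start; "torque": the same for the moment, N m; "width": opening from 0.0 (shut) to 1.0 (fully open); "grip_force": force on a finger pad.
Only numpy, scipy, OpenCV 4.12 (cv2) and the standard library are available. Lean on these libraries where they do the work, as an engineer would, in place of code of your own. Each camera call takes 0.05 s, during which the arm holds its last target. There are 200 camera calls.

## Working session

There is one attempt and no reset: what is moved stays moved. The work goes in short steps, Python scripts to look and compute and a tool call to move; the robot and the scene stay as the last step left them, time stands still between calls to the robot, and variables do not carry over. Pictures are saved under pics/ and viewed, at most 14 in all, crops included, and the job is handed in when it is done.

Besides the shell and the picture viewer there is one more tool, called after "Call:" by a JSON object that holds its "fn" and its "kwargs", one argument or row to a line. play_rows: Moves the arm, as the interface text tells. Its arguments: {"type":"object","properties":{"steps":{"type":"array"},"jaw":{"type":"number"},"grip_force":{"type":"number"}},"required":["steps"]}

```bash
ls; mkdir -p pics; python3 - <<'E'
from workcell import bot
import cv2
for n in("scene","side"):
    c=bot.read_camera(n); cv2.imwrite(f"pics/{n}0.png",c["pixels"]); print(n,c["mtx"].round(1).tolist(),c["R"].round(3).tolist(),c["t"].round(3).tolist())
s=bot.read_state(); print(s["time"],s["tool_pos"],s["tcp_rot"],s["width"],s["wrist_force"])
E
```

```text
pics
scene [[581.9, 0.0, 323.2], [0.0, 581.9, 245.9], [0.0, 0.0, 1.0]] [[-0.555, -0.831, -0.021], [-0.564, 0.395, -0.725], [0.611, -0.391, -0.688]] [0.293, 0.33, 0.665]
side [[489.1, 0.0, 316.5], [0.0, 489.1, 241.6], [0.0, 0.0, 1.0]] [[-0.987, -0.163, -0.01], [-0.065, 0.445, -0.893], [0.15, -0.88, -0.45]] [0.511, 0.076, 0.808]
0.1 [0.29495719 0.60636587 0.20939328] [-7.05073037e-01 -3.06089758e+00  3.04168289e-03] 0.9965918894709316 [-0.0649084   1.0040804   0.51919357]
```

View pics/scene0.png

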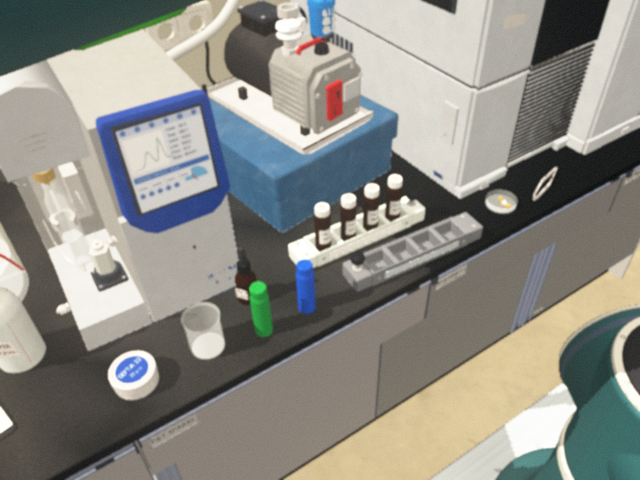

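View pics/side0.png

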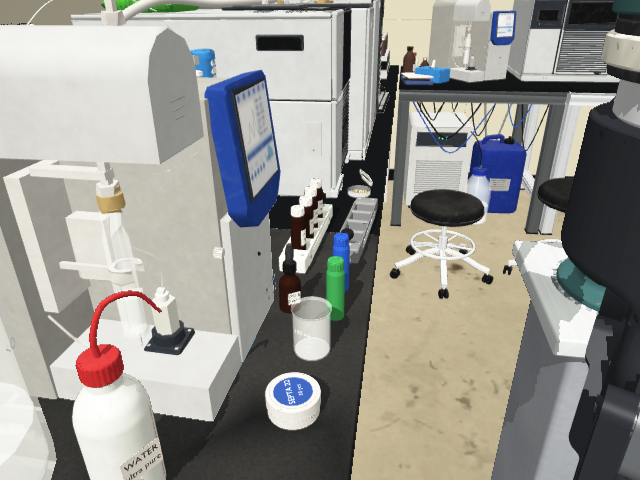

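The scene view shows the white rack with four brown vials (caps near (322,209), (349,200), (372,190), (396,181)) and the grey tray, whose knob is near (358,258). The blue (306,287) and green (260,308) look-alike vials stand alone and are not meant. I still need to find the rack's knob, so I'll enlarge that area.

```bash
python3 - <<'E'
import cv2
a=cv2.imread("pics/scene0.png")[165:295,280:490]
cv2.imwrite("pics/crop1.png",cv2.resize(a,None,fx=3.8,fy=3.8,interpolation=cv2.INTER_CUBIC))
E
```

```text
(no output)
```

View pics/crop1.png

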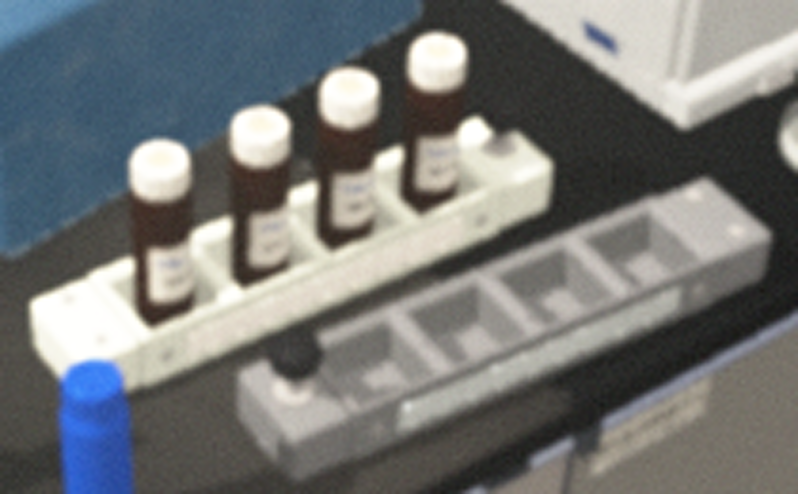

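The rack's +y (left) end has only two screws at crop (70,300) and (102,338). Its right end has a white stem at crop (478,130), with the black ball lost against the bench. So the rack knob looks to be at right (-y) and the tray knob is at left (+y). Next I'll measure and check this with the wrist view.

```bash
cat > h.py <<'E'
import numpy as np, cv2
from workcell import bot
from scipy.spatial.transform import Rotation as Rn
def ray(c,uv):
    if c.get("fish"):
        K=c["mtx"]; p=(np.array(uv)-K[:2,2])/np.array([K[0,0],K[1,1]]); r=np.hypot(*p)
        d=np.array([*(np.sin(r)*p/max(r,1e-9)),np.cos(r)])
    else: d=np.linalg.solve(c["mtx"],[*uv,1])
    return -c["R"].T@c["t"], c["R"].T@d
def hit(c,uv,z):
    C,d=ray(c,uv); return C+d*(z-C[2])/d[2]
def cam(n):
    c=bot.read_camera(n); c["fish"]=n=="wrist"; return c
def proj(c,X):
    p=c["R"]@np.array(X)+c["t"]
    if c["fish"]:
        th=np.arctan2(np.hypot(*p[:2]),p[2]); q=th*p[:2]/np.hypot(*p[:2]); return q*[c["mtx"][0,0],c["mtx"][1,1]]+c["mtx"][:2,2]
    q=c["mtx"]@p; return q[:2]/q[2]
E
python3 - <<'E'
from h import *
c=cam("scene"); f=lambda u,v:(280+u/3.8,165+v/3.8)
np.set_printoptions(precision=4,suppress=True)
for n,p,z in [("cap1",(160,155),.104),("cap2",(262,120),.104),("cap3",(350,82),.104),("cap4",(438,45),.104),("tknob",(297,352),.054),("tc_far",(710,180),.032),("tc_near",(770,238),.032),("tcL_near",(298,440),.032),("tcL_far",(238,380),.032),("rR",(552,165),.032),("rL_far",(32,310),.032),("rstem",(478,130),.04),("shadow",(505,140),.032)]:
    print(n,hit(c,f(*p),z))
w=cam("wrist"); cv2.imwrite("pics/w0.png",w["pixels"]); print(w["mtx"],w["R"],w["t"])
E
```

```text
cap1 [ 0.5533 -0.0175  0.104 ]
cap2 [ 0.5476 -0.0666  0.104 ]
cap3 [ 0.547  -0.1137  0.104 ]
cap4 [ 0.5457 -0.1621  0.104 ]
tknob [ 0.4643 -0.0256  0.054 ]
tc_far [ 0.4639 -0.2638  0.032 ]
tc_near [ 0.4188 -0.2574  0.032 ]
tcL_near [ 0.44   -0.0088  0.032 ]
tcL_far [ 0.4827 -0.0085  0.032 ]
rR [ 0.5143 -0.2112  0.032 ]
rL_far [0.5702 0.041  0.032 ]
rstem [ 0.5472 -0.1927  0.04  ]
shadow [ 0.5412 -0.2052  0.032 ]
[[371.6483   0.     326.3559]
 [  0.     371.6483 240.0895]
 [  0.       0.       1.    ]] [[ 0.4378  0.8991 -0.0024]
 [ 0.8548 -0.4154  0.3109]
 [ 0.2785 -0.1382 -0.9504]] [-0.6752 -0.0407  0.3809]
```

```bash
cat >> h.py <<'E'
def rel(target,yaw=None):
    """shift in tool axes (and turn) from present pose to world target; yaw = world angle of tool y axis"""
    s=bot.read_state(); R=Rn.from_rotvec(s["tcp_rot"]).as_matrix(); d=R.T@(np.array(target)-s["tool_pos"])
    t=0
    if yaw is not None:
        y=np.arctan2(R[1,1],R[0,1]); t=-(((yaw-y)+np.pi/2)%np.pi-np.pi/2)
    return d.round(4),round(t,3)
E
python3 - <<'E'
from h import *
s=bot.read_state(); print(Rn.from_rotvec(s["tcp_rot"]).as_matrix().round(3))
for p in [(.38,.2,.26),(.44,-.09,.27)]: print(rel(p,-0.06), rel(p,-.06+np.pi/2))
E
```

```text
[[-0.899  0.437 -0.001]
 [ 0.437  0.899 -0.001]
 [ 0.    -0.001 -1.   ]]
(array([-0.2542, -0.3285, -0.0498]), np.float64(1.178)) (array([-0.2542, -0.3285, -0.0498]), np.float64(-0.393))
(array([-0.4351, -0.563 , -0.0595]), np.float64(1.178)) (array([-0.4351, -0.563 , -0.0595]), np.float64(-0.393))
```

Call:
{"fn": "play_rows", "kwargs": {
  "steps": [-0.036, -0.047, -0.02, 0.15, -0.072, -0.094, -0.035, 0.3, -0.108, -0.141, -0.05, 0.45, -0.145, -0.188, -0.05, 0.6, -0.181, -0.235, -0.05, 0.75, -0.218, -0.282, -0.05, 0.88, -0.254, -0.328, -0.05, 1.0, -0.29, -0.375, -0.05, 1.1, -0.326, -0.422, -0.055, 1.178, -0.362, -0.469, -0.055, 1.178],
  "jaw": 0,
  "grip_force": 40
}}

```text
time: 1.45
tool_pos: [0.4159, 0.025, 0.2662]
tcp_rot: [2.287, 2.152, 0.002]
wrist_force: [1.2, 0.1, -0.1]
width: 1.002
grip_force: 0.0
```

```bash
python3 - <<'E'
from h import *
print(rel((.44,-.09,.27),-.06), bot.read_state()["q"])
E
```

```text
(array([-0.1134,  0.031 , -0.0038]), np.float64(-0.0)) [ 2.55006191e-04 -2.77555821e-01  2.04070571e+00  8.32622573e-05
  1.37656061e+00  6.07196104e-02]
```

Call:
{"fn": "play_rows", "kwargs": {
  "steps": [-0.055, 0.015, 0, 0, -0.113, 0.031, 0, 0, -0.113, 0.031, 0, 0]
}}

```text
time: 1.82
tool_pos: [0.4399, -0.0915, 0.2654]
tcp_rot: [2.294, 2.146, -0.002]
wrist_force: [0.0, 0.1, 0.0]
width: 0.999
grip_force: 0.0
```

```bash
python3 - <<'E'
from h import *
w=cam("wrist"); cv2.imwrite("pics/w1.png",w["pixels"])
import pickle; pickle.dump(w,open("w1.pkl","wb"))
s=bot.read_state(); print(s["tool_pos"],s["tcp_rot"], s["wrist_force"])
for X in [(.4515,-.135,.032),(.549,-.09,.104),(.546,-.162,.104),(.553,-.0175,.104)]: print(proj(w,X).round(0))
E
```

```text
[ 0.43958243 -0.08941398  0.26529655] [-2.29136141e+00 -2.14794102e+00  3.86921207e-04] [-0.64271057 -0.30551691  0.12937684]
[339. 234.]
[443. 205.]
[438. 276.]
[447. 126.]
```

View pics/w1.png

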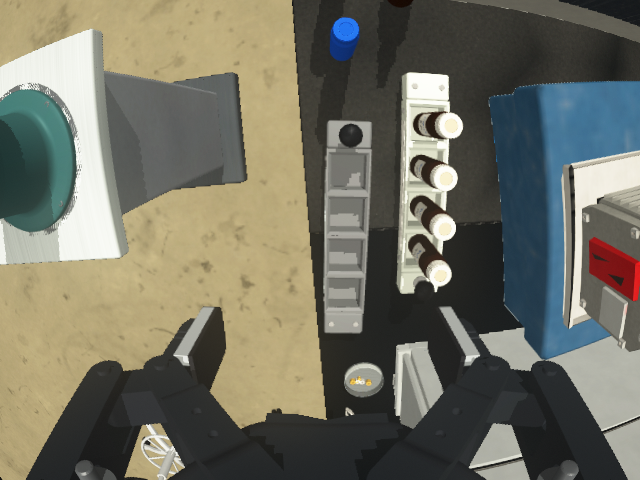

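The wrist view settles it: the rack knob is at (425,288), the -y end, and the tray knob is at (350,134), the +y end. So the vial at (436,272) is number 1 and goes in the tray pocket at (348,170), and so on. I'll enlarge it to get accurate points.

```bash
python3 - <<'E'
import cv2
a=cv2.imread("pics/w1.png")[112:342,310:480]
b=cv2.resize(a,None,fx=2.6,fy=2.6,interpolation=cv2.INTER_CUBIC); cv2.imwrite("pics/crop2.png",b)
E
```

```text
(no output)
```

View pics/crop2.png

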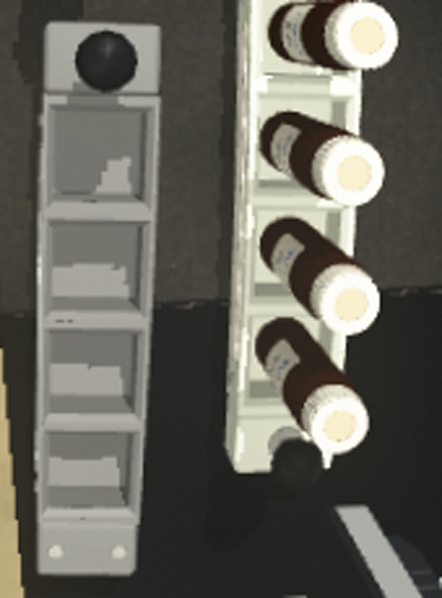

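```bash
python3 - <<'E'
from h import *
import pickle; w=pickle.load(open("w1.pkl","rb")); f=lambda u,v:(310+u/2.6-.3,112+v/2.6-.3)
np.set_printoptions(precision=4,suppress=True)
P=[]
for p in [(367,38),(355,173),(350,303),(340,423)]: P.append(hit(w,f(*p),.104)); print("cap",P[-1])
def fit(a):
    a=np.array(a)[:,:2]; m=a.mean(0); d=a[0]-a[-1]; d/=np.linalg.norm(d); return m,d,np.arctan2(-d[0],d[1])
m,d,yaw=fit(P); print("rack",m,yaw,[m+d*k for k in(.072,.024,-.024,-.072)])
T=[hit(w,f(*p),.032) for p in [(46,25),(160,25),(38,574),(135,574)]]; print("tray corners",np.array(T))
S=[hit(w,f(*p),.032) for p in [(98,210),(97,318),(92,423)]]; print("seps",np.array(S))
e=[(T[0]+T[1])/2,(T[2]+T[3])/2]; m,d,yaw=fit(e); print("tray",m,yaw,np.linalg.norm(e[0]-e[1]),[m+d*k for k in(.072,.024,-.024,-.072)])
k=hit(w,f(106,60),.054); print("knob",k,(k[:2]-m)@d); print("rknob",hit(w,f(296,462),.054))
E
```

```text
cap [ 0.5569 -0.018   0.104 ]
cap [ 0.5518 -0.0653  0.104 ]
cap [ 0.5506 -0.1129  0.104 ]
cap [ 0.5485 -0.1601  0.104 ]
rack [ 0.5519 -0.0891] -0.05874035806921579 [array([ 0.5562, -0.0172]), array([ 0.5533, -0.0651]), array([ 0.5505, -0.113 ]), array([ 0.5477, -0.1609])]
tray corners [[ 0.4472 -0.0099  0.032 ]
 [ 0.4933 -0.0124  0.032 ]
 [ 0.4266 -0.2621  0.032 ]
 [ 0.4733 -0.2656  0.032 ]]
seps [[ 0.4637 -0.088   0.032 ]
 [ 0.4608 -0.1352  0.032 ]
 [ 0.4562 -0.1842  0.032 ]]
tray [ 0.4601 -0.1375] -0.08008585338038224 0.2535313357790861 [array([ 0.4659, -0.0657]), array([ 0.462 , -0.1136]), array([ 0.4582, -0.1614]), array([ 0.4543, -0.2093])]
knob [ 0.4692 -0.0249  0.054 ] 0.11297926940527493
rknob [ 0.5448 -0.2003  0.054 ]
```

```bash
python3 - <<'E'
from h import *
c=cam("scene")
for p in [(282,223),(340,188),(240,190)]: print(hit(c,p,0).round(3))
import pickle; w=pickle.load(open("w1.pkl","rb"))
for z in (.05,.1,.12,.15): print(z,hit(w,(500,230),z).round(3),hit(w,(490,97),z).round(3),hit(w,(505,308),z).round(3))
print("pick",rel((.5477,-.1609,.18),-.059), rel((.5477,-.1609,.08),-.059),bot.read_state()["tool_pos"])
E
```

```text
[0.661 0.002 0.   ]
[ 0.685 -0.144  0.   ]
[0.793 0.019 0.   ]
0.05 [ 0.637 -0.136  0.05 ] [0.622 0.013 0.05 ] [ 0.657 -0.24   0.05 ]
0.1 [ 0.612 -0.119  0.1  ] [0.599 0.01  0.1  ] [ 0.629 -0.21   0.1  ]
0.12 [ 0.602 -0.113  0.12 ] [0.589 0.009 0.12 ] [ 0.618 -0.198  0.12 ]
0.15 [ 0.587 -0.103  0.15 ] [0.575 0.007 0.15 ] [ 0.601 -0.179  0.15 ]
pick (array([-0.066 ,  0.1126,  0.0851]), np.float64(-0.003)) (array([-0.066 ,  0.1127,  0.1851]), np.float64(-0.003)) [ 0.43945448 -0.08812259  0.26527261]
```

Call:
{"fn": "play_rows", "kwargs": {
  "steps": [-0.02, 0.037, 0.04, 0, -0.04, 0.075, 0.07, 0, -0.066, 0.113, 0.085, 0, -0.066, 0.113, 0.085, 0, -0.066, 0.113, 0.085, 0, -0.066, 0.113, 0.085, 0],
  "jaw": 50
}}

```text
time: 2.68
tool_pos: [0.5484, -0.1591, 0.1816]
tcp_rot: [2.285, 2.155, 0.001]
wrist_force: [0.2, 0.7, 0.3]
width: 0.805
grip_force: 0.0
```

```bash
python3 - <<'E'
from h import *
print(rel((.5477,-.1609,.075),-.059)); w=cam("wrist"); cv2.imwrite("pics/w2.png",w["pixels"])
s=bot.read_state();print(s["tool_pos"],s["width"])
E
```

```text
(array([-0.0018, -0.0008,  0.1066]), np.float64(0.001))
[ 0.54846612 -0.15934437  0.18173486] 0.8080209142775049
```

View pics/w2.png

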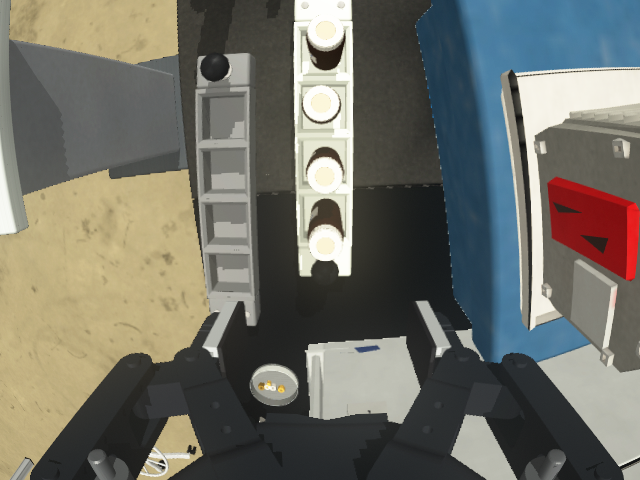

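The vial row (column about 324) lies midway between the fingers (215 to 430). I'll take a second cap and tray measurement from this nearer view.

```bash
python3 - <<'E'
from h import *
w=cam("wrist")
for p in [(324,31),(321,103),(324,174),(325,243)]: print(hit(w,p,.104).round(4))
print("knob",hit(w,(215,67),.054).round(4)); print("seps",[hit(w,p,.032).round(4).tolist() for p in [(227,143),(229,197),(231,248)]])
E
```

```text
[ 0.5562 -0.018   0.104 ]
[ 0.5515 -0.0658  0.104 ]
[ 0.5506 -0.1121  0.104 ]
[ 0.5484 -0.1595  0.104 ]
knob [ 0.4696 -0.0257  0.054 ]
seps [[0.4687, -0.089, 0.032], [0.4653, -0.1363, 0.032], [0.4608, -0.1835, 0.032]]
```

Call:
{"fn": "play_rows", "kwargs": {
  "steps": [-0.001, -0.001, 0.04, 0, -0.001, -0.001, 0.08, 0, -0.001, -0.001, 0.106, 0, -0.001, -0.001, 0.106, 0, -0.001, -0.001, 0.106, 0]
}}

```text
time: 3.4
tool_pos: [0.5485, -0.1616, 0.0763]
tcp_rot: [2.285, 2.152, 0.002]
wrist_force: [0.4, 0.4, -0.2]
width: 0.805
grip_force: 0.0
```

Call:
{"fn": "play_rows", "kwargs": {
  "steps": [0, 0, 0, 0, 0, 0, 0, 0, 0, 0, 0, 0, 0, 0, 0, 0, 0, 0, 0, 0, 0, 0, 0, 0],
  "jaw": 255,
  "grip_force": 40
}}

```text
time: 4.15
tool_pos: [0.5496, -0.1626, 0.0782]
tcp_rot: [2.284, 2.151, 0.002]
wrist_force: [-3.4, -1.4, 13.4]
width: 0.001
grip_force: 6.8
```

Call:
{"fn": "play_rows", "kwargs": {
  "steps": [0, 0, -0.04, 0, 0, 0, -0.08, 0, 0, 0, -0.12, 0, 0, 0, -0.12, 0, 0, 0, -0.12, 0]
}}

```text
time: 4.78
tool_pos: [0.5474, -0.1613, 0.1944]
tcp_rot: [-2.287, -2.154, 0.0]
wrist_force: [-0.5, 0.9, -0.3]
width: -0.0
grip_force: 0.0
```

```bash
python3 - <<'E'
from h import *
s=bot.read_state();print(s["tool_pos"],s["width"],rel((.467,-.0655,.195),-.08),rel((.467,-.0655,.09),-.08))
w=cam("wrist"); cv2.imwrite("pics/w3.png",w["pixels"])
E
```

```text
[ 0.54735016 -0.16129769  0.19442442] -0.00020354819130609684 (array([ 0.0908, -0.0859, -0.0006]), np.float64(0.02)) (array([ 0.0908, -0.0859,  0.1044]), np.float64(0.02))
```

View pics/w3.png

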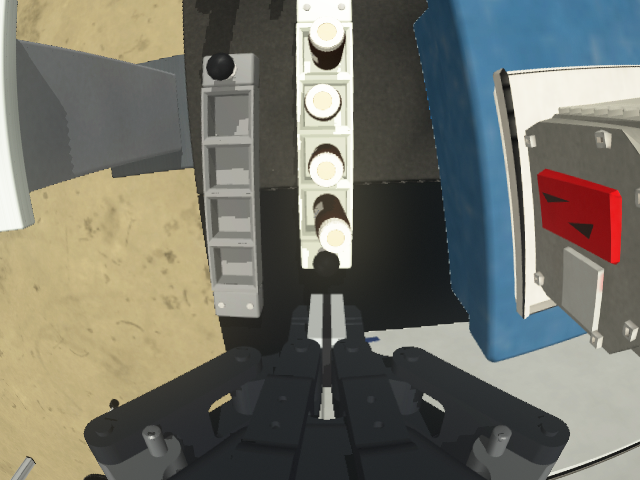

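The jaws shut on nothing, and vial 1 (cap at (335,237)) now seems to lean slightly. I'll check where the fingers project compared with the TCP.

```bash
python3 - <<'E'
from h import *
w=cam("wrist"); s=bot.read_state(); R=Rn.from_rotvec(s["tcp_rot"]).as_matrix()
for z in (-.03,-.002,.0,.017): print(z,proj(w,s["tool_pos"]+R[:,2]*z).round(0))
print("cam pos",-w["R"].T@w["t"], "cam z",w["R"][2])
print(hit(w,(335,238),.104), proj(w,(.548,-.161,.104)),proj(w,(.548,-.161,.04)))
c=cam("scene"); cv2.imwrite("pics/s3.png",cv2.resize(c["pixels"][130:290,270:490],None,fx=3.6,fy=3.6,interpolation=cv2.INTER_CUBIC))
print("scene tip",proj(c,s["tool_pos"]+R[:,2]*.017))
E
```

```text
-0.03 [324. 324.]
-0.002 [324. 294.]
0.0 [324. 293.]
0.017 [324. 279.]
cam pos [ 0.55261691 -0.08046927  0.35700593] cam z [-0.02022775 -0.31009124 -0.95049159]
[ 0.5534971  -0.16181141  0.104     ] [327.25815931 237.35850164] [327.20254071 215.25814016]
scene tip [397.32856896 140.98124813]
```

View pics/s3.png

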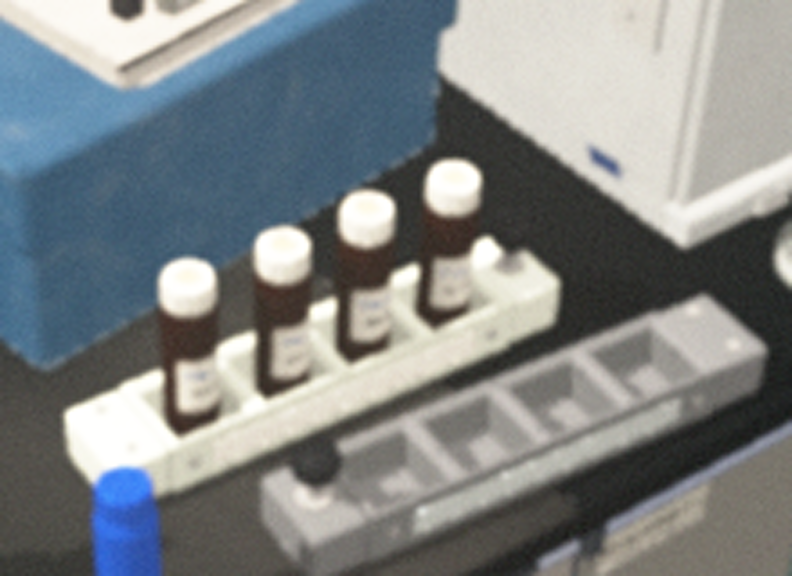

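```bash
python3 - <<'E'
from h import *
c=cam("scene"); s=bot.read_state(); R=Rn.from_rotvec(s["tcp_rot"]).as_matrix()
a=c["pixels"].copy()[0:230,300:500]
for z in(-.05,0,.017): print(z,(proj(c,s["tool_pos"]+R[:,2]*z)-[300,0])*2.6)
cv2.imwrite("pics/s4.png",cv2.resize(a,None,fx=2.6,fy=2.6))
E
```

```text
-0.05 [260.4552739  270.22677406]
0 [254.82059424 343.05355147]
0.017 [252.99842145 366.60466355]
```

View pics/s4.png

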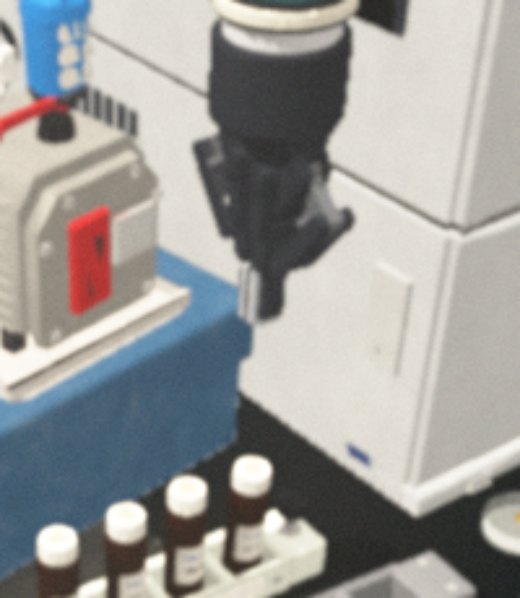

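The fingertips appear at crop row 322, against 366 predicted. So the fingers end about 15 mm behind the reported TCP, not 17 mm ahead of it, and the pads only brushed the cap. I'll go about 32 mm lower. Vial 1 still stands, shifted about 5 mm in +x.

Call:
{"fn": "play_rows", "kwargs": {
  "steps": [0, 0.004, 0, 0, 0, 0.004, 0, 0, 0, 0.004, 0, 0, 0, 0.004, 0.03, 0, 0, 0.004, 0.07, 0, 0, 0.004, 0.11, 0, 0, 0.004, 0.14, 0, 0, 0.004, 0.152, 0, 0, 0.004, 0.152, 0, 0, 0.004, 0.152, 0],
  "jaw": 50
}}

```text
time: 6.22
tool_pos: [0.553, -0.1621, 0.0442]
tcp_rot: [2.285, 2.152, 0.002]
wrist_force: [-0.1, 0.2, 0.9]
width: 0.802
grip_force: 0.0
```

Call:
{"fn": "play_rows", "kwargs": {
  "steps": [0, 0, 0, 0, 0, 0, 0, 0, 0, 0, 0, 0, 0, 0, 0, 0, 0, 0, 0, 0],
  "jaw": 255
}}

```text
time: 6.85
tool_pos: [0.5521, -0.1618, 0.0435]
tcp_rot: [2.286, 2.153, 0.001]
wrist_force: [-1.8, 0.3, 5.4]
width: 0.309
grip_force: 41.6
```

Call:
{"fn": "play_rows", "kwargs": {
  "steps": [0, 0, -0.03, 0, 0, 0, -0.07, 0, 0, 0, -0.11, 0, 0, 0, -0.115, 0, 0, 0, -0.115, 0]
}}

```text
time: 7.48
tool_pos: [0.5513, -0.1615, 0.157]
tcp_rot: [-2.287, -2.154, 0.0]
wrist_force: [-0.6, 0.3, -1.6]
width: 0.311
grip_force: 41.0
```

```bash
python3 - <<'E'
from h import *
s=bot.read_state();print(s["tool_pos"],s["width"],s["wrist_force"],rel((.467,-.0655,.158),-.08))
E
```

```text
[ 0.55130154 -0.1615238   0.15704965] 0.31135606016953826 [-0.60373132  0.2655784  -1.58250063] (array([ 0.0908, -0.0899, -0.0009]), np.float64(0.02))
```

Call:
{"fn": "play_rows", "kwargs": {
  "steps": [0.023, -0.023, 0, 0.005, 0.046, -0.046, 0, 0.01, 0.069, -0.069, 0, 0.015, 0.091, -0.09, 0, 0.02, 0.091, -0.09, 0, 0.02, 0.091, -0.09, 0.03, 0.02, 0.091, -0.09, 0.06, 0.02, 0.091, -0.09, 0.07, 0.02, 0.091, -0.09, 0.07, 0.02]
}}

```text
time: 8.6
tool_pos: [0.4664, -0.0656, 0.0864]
tcp_rot: [-2.307, -2.129, 0.003]
wrist_force: [0.2, -0.2, -1.4]
width: 0.312
grip_force: 40.9
```

```bash
python3 - <<'E'
from h import *
s=bot.read_state();print(s["tool_pos"],s["wrist_force"],rel((.467,-.0655,.043),-.08))
w=cam("wrist"); cv2.imwrite("pics/w5.png",w["pixels"])
E
```

```text
[ 0.46643731 -0.06557493  0.08636813] [ 0.15055846 -0.20186514 -1.42300173] (array([0.0001, 0.0007, 0.0434]), np.float64(-0.0))
```

View pics/w5.png

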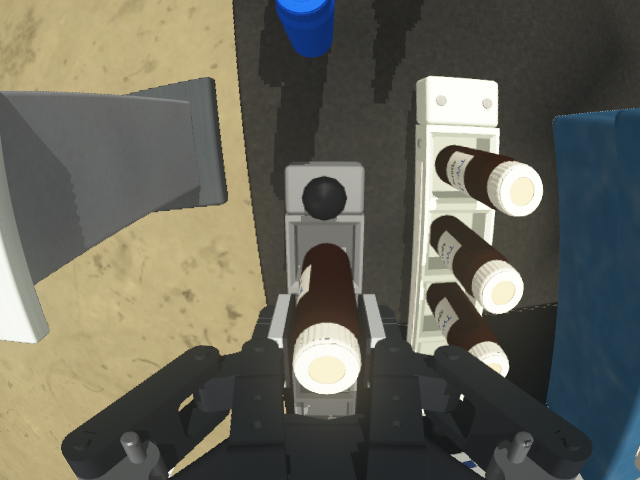

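The vial hangs over pocket 1, with its foot edge at (327,243) and the pocket's far lip at (325,219), centred sideways between 290 and 360.

```bash
python3 - <<'E'
from h import *
w=cam("wrist")
print(hit(w,(327,243),.049),hit(w,(326,220),.032),hit(w,(324,197),.054),hit(w,(288,250),.032),hit(w,(362,250),.032))
E
```

```text
[ 0.46952843 -0.05278129  0.049     ] [ 0.46967039 -0.04368261  0.032     ] [ 0.47013797 -0.02487504  0.054     ] [ 0.44431401 -0.06114041  0.032     ] [ 0.49061944 -0.06487319  0.032     ]
```

Call:
{"fn": "play_rows", "kwargs": {
  "steps": [0, 0, 0.015, 0, 0, 0, 0.03, 0, 0, 0, 0.04, 0, 0, 0, 0.043, 0, 0, 0, 0.043, 0]
}}

```text
time: 9.32
tool_pos: [0.4672, -0.0654, 0.0444]
tcp_rot: [-2.308, -2.131, 0.0]
wrist_force: [0.7, 1.3, -1.0]
width: 0.313
grip_force: 41.0
```

Call:
{"fn": "play_rows", "kwargs": {
  "steps": [0, 0, 0.001, 0, 0, 0, 0.001, 0, 0, 0, 0.001, 0, 0, 0, 0.001, 0],
  "jaw": 50
}}

```text
time: 9.82
tool_pos: [0.4673, -0.0654, 0.0437]
tcp_rot: [2.308, 2.131, 0.0]
wrist_force: [-0.1, 0.2, 0.6]
width: 0.802
grip_force: 0.0
```

Call:
{"fn": "play_rows", "kwargs": {
  "steps": [0, 0, -0.03, 0, 0, 0, -0.07, 0, 0, 0, -0.1, 0, 0, 0, -0.1, 0, 0, 0, -0.1, 0]
}}

```text
time: 10.45
tool_pos: [0.4666, -0.0653, 0.1428]
tcp_rot: [-2.308, -2.13, 0.001]
wrist_force: [-0.0, 0.7, -0.0]
width: 0.802
grip_force: 0.0
```

```bash
python3 - <<'E'
from h import *
w=cam("wrist"); cv2.imwrite("pics/w6.png",w["pixels"]); s=bot.read_state(); print(s["tool_pos"],s["width"])
for n,p in [("v2",(.5506,-.1125,.145)),("v3",(.5517,-.0656,.145)),("v4",(.5565,-.018,.145))]: print(n,rel(p,-.059))
E
```

```text
[ 0.46608612 -0.06516498  0.14217573] 0.8054009405020662
v2 (array([-0.0404,  0.088 , -0.003 ]), np.float64(-0.021))
v3 (array([ 0.0064,  0.0854, -0.003 ]), np.float64(-0.021))
v4 (array([ 0.0542,  0.0863, -0.003 ]), np.float64(-0.021))
```

View pics/w6.png

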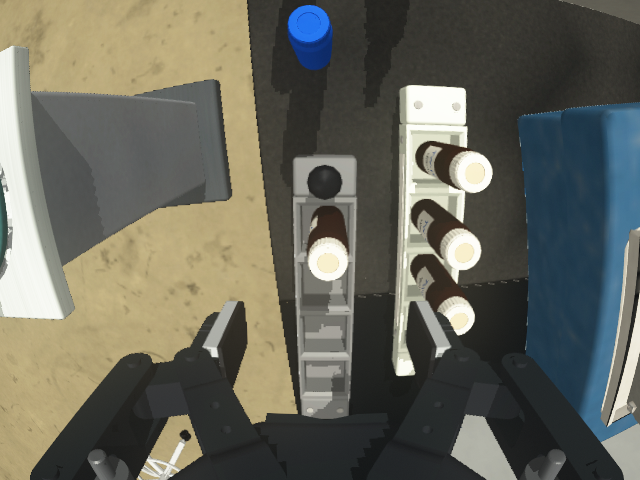

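Vial 1 stands upright in pocket 1 (cap at (328,258)). On to vial 2.

Call:
{"fn": "play_rows", "kwargs": {
  "steps": [-0.012, 0.03, 0, -0.01, -0.025, 0.06, 0, -0.021, -0.04, 0.088, 0, -0.021, -0.04, 0.088, 0.0, -0.021, -0.04, 0.088, 0.03, -0.021, -0.04, 0.088, 0.065, -0.021, -0.04, 0.088, 0.09, -0.021, -0.04, 0.088, 0.099, -0.021, -0.04, 0.088, 0.099, -0.021, -0.04, 0.088, 0.099, -0.021]
}}

```text
time: 11.75
tool_pos: [0.5526, -0.1124, 0.0457]
tcp_rot: [2.285, 2.154, 0.002]
wrist_force: [0.1, 0.2, 0.3]
width: 0.805
grip_force: 0.0
```

Call:
{"fn": "play_rows", "kwargs": {
  "steps": [0, 0, 0, 0, 0, 0, 0, 0, 0, 0, 0, 0, 0, 0, 0, 0, 0, 0, 0, 0],
  "jaw": 255
}}

```text
time: 12.38
tool_pos: [0.5522, -0.1124, 0.0453]
tcp_rot: [2.285, 2.154, 0.001]
wrist_force: [-1.0, 0.4, 5.5]
width: 0.305
grip_force: 44.5
```

Call:
{"fn": "play_rows", "kwargs": {
  "steps": [0, 0, -0.03, 0, 0, 0, -0.07, 0, 0, 0, -0.11, 0, 0, 0, -0.115, 0, 0, 0, -0.115, 0]
}}

```text
time: 13.0
tool_pos: [0.5513, -0.1122, 0.159]
tcp_rot: [-2.286, -2.155, 0.0]
wrist_force: [0.0, -0.7, -1.0]
width: 0.312
grip_force: 43.7
```

```bash
python3 - <<'E'
from h import *
s=bot.read_state();print(s["tool_pos"],s["width"],rel((.4635,-.1134,.158),-.08))
E
```

```text
[ 0.55134909 -0.11223737  0.15896245] 0.3116362177735767 (array([-0.0063, -0.0876,  0.001 ]), np.float64(0.021))
```

Call:
{"fn": "play_rows", "kwargs": {
  "steps": [-0.002, -0.03, 0, 0.01, -0.004, -0.06, 0, 0.021, -0.006, -0.088, 0, 0.021, -0.006, -0.088, 0, 0.021, -0.006, -0.088, 0.03, 0.021, -0.006, -0.088, 0.065, 0.021, -0.006, -0.088, 0.095, 0.021, -0.006, -0.088, 0.114, 0.021, -0.006, -0.088, 0.114, 0.021, -0.006, -0.088, 0.114, 0.021]
}}

```text
time: 14.25
tool_pos: [0.4636, -0.1129, 0.0445]
tcp_rot: [-2.307, -2.13, 0.001]
wrist_force: [-0.3, 0.6, -0.4]
width: 0.314
grip_force: 47.3
```

Call:
{"fn": "play_rows", "kwargs": {
  "steps": [0, 0, 0, 0, 0, 0, 0, 0, 0, 0, 0, 0, 0, 0, 0, 0],
  "jaw": 50
}}

```text
time: 14.75
tool_pos: [0.4636, -0.1131, 0.0457]
tcp_rot: [2.308, 2.131, 0.0]
wrist_force: [0.6, 0.5, 0.2]
width: 0.806
grip_force: 0.0
```

Call:
{"fn": "play_rows", "kwargs": {
  "steps": [0, 0, -0.03, 0, 0, 0, -0.07, 0, 0, 0, -0.1, 0, 0, 0, -0.1, 0, 0, 0, -0.1, 0]
}}

```text
time: 15.38
tool_pos: [0.4629, -0.1129, 0.1448]
tcp_rot: [-2.308, -2.13, 0.001]
wrist_force: [-0.4, -0.6, -0.2]
width: 0.803
grip_force: 0.0
```

```bash
python3 - <<'E'
from h import *
w=cam("wrist"); cv2.imwrite("pics/w7.png",w["pixels"]); s=bot.read_state(); print(s["tool_pos"],s["width"])
for n,p in [("v3",(.552,-.0656,.045)),("v4",(.5565,-.018,.145))]: print(n,rel(p,-.059))
E
```

```text
[ 0.46246233 -0.11277233  0.14420601] 0.8018512659625469
v3 (array([0.0541, 0.0857, 0.099 ]), np.float64(-0.021))
v4 (array([ 0.102 ,  0.0862, -0.0009]), np.float64(-0.021))
```

View pics/w7.png

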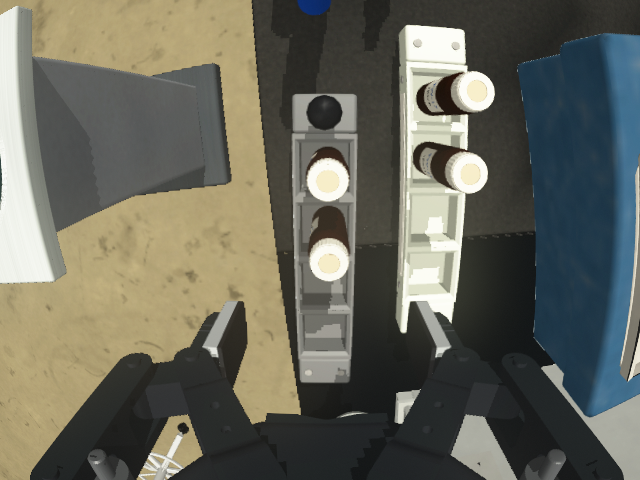

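Vials 1 (327,180) and 2 (329,258) stand in pockets 1 and 2. On to vial 3, cap at (467,172).

Call:
{"fn": "play_rows", "kwargs": {
  "steps": [0.018, 0.03, 0, -0.01, 0.036, 0.06, 0, -0.021, 0.054, 0.086, 0, -0.021, 0.054, 0.086, 0.0, -0.021, 0.054, 0.086, 0.03, -0.021, 0.054, 0.086, 0.065, -0.021, 0.054, 0.086, 0.09, -0.021, 0.054, 0.086, 0.1, -0.021, 0.054, 0.086, 0.1, -0.021, 0.054, 0.086, 0.1, -0.021]
}}

```text
time: 16.68
tool_pos: [0.5543, -0.0665, 0.0467]
tcp_rot: [2.285, 2.154, 0.002]
wrist_force: [0.2, 0.9, 1.0]
width: 0.806
grip_force: 0.0
```

Call:
{"fn": "play_rows", "kwargs": {
  "steps": [0, 0, 0, 0, 0, 0, 0, 0, 0, 0, 0, 0, 0, 0, 0, 0, 0, 0, 0, 0],
  "jaw": 255
}}

```text
time: 17.3
tool_pos: [0.5541, -0.0662, 0.0464]
tcp_rot: [2.285, 2.154, 0.001]
wrist_force: [-0.6, 0.0, 6.1]
width: 0.311
grip_force: 42.0
```

Call:
{"fn": "play_rows", "kwargs": {
  "steps": [0, 0, -0.03, 0, 0, 0, -0.07, 0, 0, 0, -0.11, 0, 0, 0, -0.12, 0, 0, 0, -0.12, 0]
}}

```text
time: 17.92
tool_pos: [0.5536, -0.0661, 0.1654]
tcp_rot: [2.286, 2.155, 0.0]
wrist_force: [-0.4, 0.4, -1.8]
width: 0.311
grip_force: 41.3
```

```bash
python3 - <<'E'
from h import *
s=bot.read_state();print(s["tool_pos"],s["width"],rel((.4597,-.1612,.158),-.08))
E
```

```text
[ 0.55360452 -0.06614761  0.16541179] 0.31127961635692963 (array([-0.1004, -0.0881,  0.0074]), np.float64(0.021))
```

Call:
{"fn": "play_rows", "kwargs": {
  "steps": [-0.025, -0.022, 0, 0.01, -0.05, -0.044, 0, 0.021, -0.075, -0.066, 0, 0.021, -0.1, -0.088, 0, 0.021, -0.1, -0.088, 0, 0.021, -0.1, -0.088, 0.03, 0.021, -0.1, -0.088, 0.065, 0.021, -0.1, -0.088, 0.1, 0.021, -0.1, -0.088, 0.12, 0.021, -0.1, -0.088, 0.12, 0.021]
}}

```text
time: 19.18
tool_pos: [0.4593, -0.1597, 0.0439]
tcp_rot: [-2.306, -2.129, 0.002]
wrist_force: [0.0, -0.3, -1.8]
width: 0.311
grip_force: 45.9
```

Call:
{"fn": "play_rows", "kwargs": {
  "steps": [0, 0, 0, 0, 0, 0, 0, 0, 0, 0, 0, 0]
}}

```text
time: 19.55
tool_pos: [0.4597, -0.1605, 0.0453]
tcp_rot: [-2.308, -2.131, 0.0]
wrist_force: [-0.3, 0.1, -0.6]
width: 0.312
grip_force: 45.9
```

Call:
{"fn": "play_rows", "kwargs": {
  "steps": [0, 0, 0, 0, 0, 0, 0, 0, 0, 0, 0, 0, 0, 0, 0, 0],
  "jaw": 50
}}

```text
time: 20.05
tool_pos: [0.4599, -0.1608, 0.0457]
tcp_rot: [2.308, 2.131, 0.0]
wrist_force: [0.5, 0.8, 0.1]
width: 0.806
grip_force: 0.0
```

Call:
{"fn": "play_rows", "kwargs": {
  "steps": [0, 0, -0.03, 0, 0, 0, -0.07, 0, 0, 0, -0.1, 0, 0, 0, -0.1, 0, 0, 0, -0.1, 0]
}}

```text
time: 20.68
tool_pos: [0.4592, -0.1606, 0.1448]
tcp_rot: [-2.308, -2.13, 0.001]
wrist_force: [-0.0, -0.8, -0.5]
width: 0.803
grip_force: 0.0
```

```bash
python3 - <<'E'
from h import *
w=cam("wrist"); cv2.imwrite("pics/w8.png",w["pixels"]); s=bot.read_state(); print(s["tool_pos"],s["width"])
for n,p in [("v4",(.556,-.018,.046))]: print(n,rel(p,-.059))
E
```

```text
[ 0.45875133 -0.160379    0.14415096] 0.8023914815850369
v4 (array([0.1496, 0.0858, 0.0981]), np.float64(-0.021))
```

View pics/w8.png

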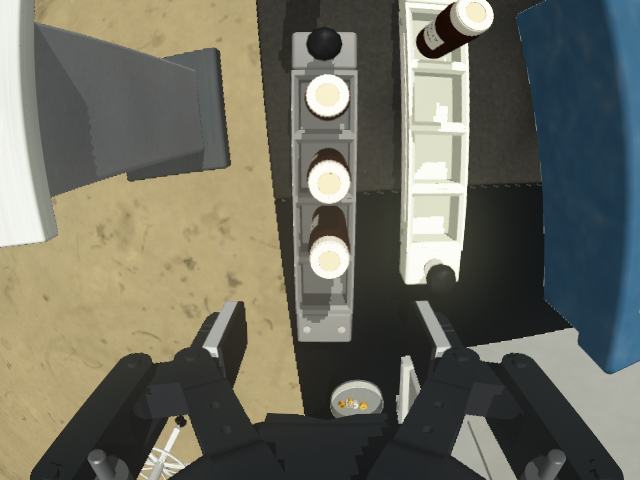

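Vials 1–3 stand in pockets 1–3 (caps in a line at column about 328). On to vial 4.

Call:
{"fn": "play_rows", "kwargs": {
  "steps": [0.037, 0.02, 0, -0.01, 0.075, 0.04, 0, -0.021, 0.112, 0.065, 0, -0.021, 0.149, 0.086, 0.0, -0.021, 0.149, 0.086, 0.0, -0.021, 0.149, 0.086, 0.03, -0.021, 0.149, 0.086, 0.065, -0.021, 0.149, 0.086, 0.09, -0.021, 0.149, 0.086, 0.1, -0.021, 0.149, 0.086, 0.1, -0.021]
}}

```text
time: 21.98
tool_pos: [0.5561, -0.0195, 0.0444]
tcp_rot: [-2.285, -2.153, 0.003]
wrist_force: [0.1, -0.9, 0.4]
width: 0.804
grip_force: 0.0
```

Call:
{"fn": "play_rows", "kwargs": {
  "steps": [0, 0, 0, 0, 0, 0, 0, 0, 0, 0, 0, 0, 0, 0, 0, 0, 0, 0, 0, 0, 0, 0, 0, 0],
  "jaw": 255
}}

```text
time: 22.72
tool_pos: [0.5584, -0.0193, 0.0467]
tcp_rot: [2.285, 2.154, 0.002]
wrist_force: [-0.5, -1.5, 6.0]
width: 0.312
grip_force: 46.0
```

Call:
{"fn": "play_rows", "kwargs": {
  "steps": [0, 0, -0.03, 0, 0, 0, -0.07, 0, 0, 0, -0.11, 0, 0, 0, -0.12, 0, 0, 0, -0.12, 0]
}}

```text
time: 23.35
tool_pos: [0.5575, -0.0191, 0.1655]
tcp_rot: [2.286, 2.155, 0.001]
wrist_force: [-0.5, 0.3, -0.2]
width: 0.315
grip_force: 45.3
```

```bash
python3 - <<'E'
from h import *
s=bot.read_state();print(s["tool_pos"],s["width"],rel((.4558,-.2091,.165),-.08))
E
```

```text
[ 0.55746134 -0.01906664  0.16548415] 0.3148693641108954 (array([-0.1957, -0.0903,  0.0004]), np.float64(0.021))
```

Call:
{"fn": "play_rows", "kwargs": {
  "steps": [-0.04, -0.018, 0, 0.01, -0.08, -0.036, 0, 0.021, -0.12, -0.054, 0, 0.021, -0.16, -0.072, 0, 0.021, -0.195, -0.09, 0, 0.021, -0.195, -0.09, 0, 0.021, -0.195, -0.09, 0, 0.021]
}}

```text
time: 24.22
tool_pos: [0.4552, -0.2077, 0.1638]
tcp_rot: [-2.307, -2.128, 0.001]
wrist_force: [0.6, -0.1, -1.5]
width: 0.312
grip_force: 45.2
```

```bash
python3 - <<'E'
from h import *
s=bot.read_state();print(s["tool_pos"],s["width"],rel((.4558,-.2091,.0465),-.08))
E
```

```text
[ 0.45522463 -0.20769915  0.16376737] 0.31245310211108734 (array([-0.0016,  0.001 ,  0.1173]), np.float64(-0.001))
```

Call:
{"fn": "play_rows", "kwargs": {
  "steps": [-0.001, 0, 0.03, 0, -0.001, 0, 0.065, 0, -0.001, 0, 0.1, 0, -0.001, 0, 0.118, 0, -0.001, 0, 0.119, 0, -0.001, 0, 0.119, 0, -0.001, 0, 0.119, 0]
}}

```text
time: 25.1
tool_pos: [0.4566, -0.2093, 0.0469]
tcp_rot: [2.307, 2.131, 0.001]
wrist_force: [0.2, -0.5, -0.0]
width: 0.314
grip_force: 47.6
```

Call:
{"fn": "play_rows", "kwargs": {
  "steps": [0, 0, 0, 0, 0, 0, 0, 0, 0, 0, 0, 0, 0, 0, 0, 0],
  "jaw": 50
}}

```text
time: 25.6
tool_pos: [0.456, -0.2095, 0.0466]
tcp_rot: [2.309, 2.131, 0.0]
wrist_force: [1.5, 0.6, -0.3]
width: 0.809
grip_force: 0.0
```

Call:
{"fn": "play_rows", "kwargs": {
  "steps": [0, 0, -0.03, 0, 0, 0, -0.07, 0, 0, 0, -0.1, 0, 0, 0, -0.13, 0, 0, 0, -0.13, 0, 0, 0, -0.13, 0]
}}

```text
time: 26.35
tool_pos: [0.4555, -0.2093, 0.1758]
tcp_rot: [-2.308, -2.13, 0.001]
wrist_force: [0.8, 1.0, -0.6]
width: 0.799
grip_force: 0.0
```

```bash
python3 - <<'E'
from h import *
w=cam("wrist"); c=cam("scene")
cv2.imwrite("pics/end.png",np.hstack([cv2.resize(w["pixels"][0:360,260:480],None,fx=1.5,fy=1.5),cv2.resize(c["pixels"][170:350,170:490],(440,540))[:540]]))
print(bot.read_state()["tool_pos"])
E
```

```text
[ 0.45494943 -0.20891888  0.17488238]
```

View pics/end.png

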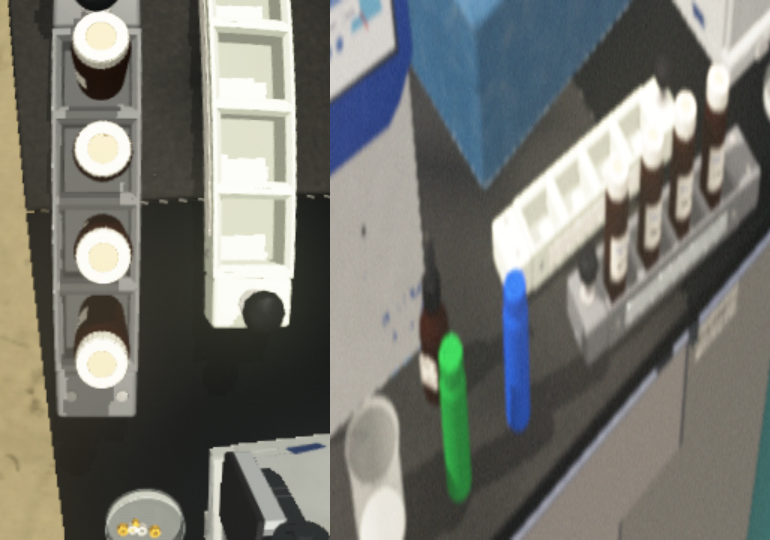

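All four vials stand upright in the tray (wrist crop caps at column about 102, rows 38 to 360). The rack is empty, and the beaker and dropper bottle haven't moved.

```bash
python3 -c "
from workcell import bot
print(bot.finish_job())"
```

```text
the job is handed in; nothing more can be done
None
```

I moved all four vials into the tray in run order and handed the job in at about 26 s; the last pictures show them upright in their pockets and the beaker and dropper bottle where they were, but no verdict came back (my first grasp missed and only nudged vial 1 in its rack pocket).

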